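Seat the dish carousel of a plate pourer on its hidden drive key

ROBOT

A 6-joint arm with a two-finger parallel gripper is mounted at the origin on the work surface. World frame = base frame: x ahead of the robot, y to its left, z up, the work surface at z = 0. Lengths are in m, angles in rad, forces in N, time in s.
With the tool pointing down it reaches from about 0.275 to 0.725 m from the base axis. Payload 15.9 kg.
Tool frame: the origin (TCP) lies on the centre line of the jaws, within the pads' length; the fingertips stand 22 mm ahead of it and the grasp point (between the pads) lies 3 mm ahead of it; x points along the fingers, y is the direction in which the jaws open and shut, and the axes are right-handed (so a half turn about x gives the same grasp; the last joint's range is limited). The gripper opens to 85 mm and grips with 20 to 120 N. Pads are 22 mm wide; open, the fingers measure 114 mm over their backs; the gripper's body (76 mm by 85 mm) begins 54 mm behind the grasp point. The pads swing forward as they close: fully open they stand 13 mm farther back than shut.
Start: joints at [-1.179, 0.213, -0.034, 1.323, 0, 1.571], TCP at [0.191, -0.462, 0.253] pointing down, gripper open.
Joint ranges: [-2.98, 2.98], [-0.74, 1.72], [-1.14, 1.35], [-2.1, 2.04], [-1.57, 1.44], [-3.14, 3.14]. Speed limits (rad/s): [1.89, 1.89, 2.39, 2.57, 3.14, 3.14].

INTERFACE

Orientations are given as [roll, pitch, yaw] about the fixed x, y, z axes, in that order (R = Rz(yaw) Ry(pitch) Rx(roll)).
In Python, from rig import sensors, viewer, env gives the robot as it stands.
- The arm moves only by the tool apply_moves, never from a script. Its argument "moves" is a list of rows, each an object of numbers: "ax", "ay", "az": the turn, a rotation vector about the tool's x, y, z in degrees; "x", "y", "z": the shift along the tool's x, y, z in mm; "gripper": the finger opening in mm, from 0 to 85.4. A call has exactly 8 rows; each row is the pose to reach, as a shift and turn from the pose measured when the call began, along the tool's axes at that moment; what a row does not reach only later rows make up. A row lasts 1/8 s, in which the tool goes at most 62.5 mm and 10.7 degrees, less where a joint would pass 70% of its speed; a pose out of reach is approached as far as the arm can. A call with a gripper value outside its range is refused whole. The fingers move at their own pace and stop on an object; "grip_force" is the grip in N (left out, the last holds). Time passes only in rows, so rows that repeat a pose let the fingers close, or fill a call up. It gives the time, the measured TCP pose, the force and the opening at its end, in the units of the state.
- sensors.get_state(): the state, without advancing time (a new reading comes with each control period).
- viewer.camera(name): name is "scene" or "top" or "wrist"; returns a dict with "image" (420x560x3 uint8, blue, green, red), "intrinsics" (3x3 intrinsics, pixels), "D" ([k1, k2, p1, p2, k3] as OpenCV has them; the pictures are not rectified), "pose" (4x4, takes a point from camera to world coordinates). Camera axes: x right, y down, z forward; pixel columns grow to the right and rows downward; lengths in m; the calibration is good to about 2 mm. A picture is of the moment at which its call begins. There is no depth.
- env.hand_in(): hands the job in, once; it reports no verdict.
The state is a dict: "time": time; "joint_pos": joint angles; "dq": joint speeds; "tau": joint torques, N m; "tcp_pos": TCP position; "tcp_rot": TCP orientation; "force": force on the tool from outside, world axes, zero at the start; "wrist_torque": the same for the moment, N m; "finger_gap": opening from 0.0 (shut) to 1.0 (fully open).
Only numpy, scipy, OpenCV 4.12 (cv2) and the standard library are available. Lean on these libraries where they do the work, as an engineer would, in place of code of your own. Each camera call takes 0.05 s, during which the arm holds its last target.

TASK

The dish carousel of the plate pourer sits raised because its drive slot is not over the drive key. Take it by the bar grip on its hub and turn it slowly clockwise (seen from above) until you feel the turning resistance dip as the spring finder drops into the slot, then press the carousel down until it is fully home and let go. Never force it down on the key, and leave the other things on the bench where they are.

Things in the scene. Friction and masses are not known exactly. Their poses are not given: they have to be found in the camera images.
- pourer: the plate pourer: a fixed low steel box, 300 x 300 mm and 100 mm high, standing on the bench; origin at the centre of its underside, z up. The carousel turns about the vertical line through this origin.
- carousel: aluminium disc on top of the pourer, 264 mm across, 6 mm thick, with petri dishes (tops 19 mm above its underside) and a bar grip on its hub; turns about its vertical centre line and can move straight down 8 mm. Origin: centre of its underside, 112 mm above the bench raised, 104 mm home; x along the bar grip, z up. Turning it faster than 4 rad/s is not allowed.
- knob (a point): centre of the black bar grip on the carousel's hub: a bar 60 mm long (carousel x), 16 mm thick (y), 34 mm high, with flat upright sides; the point is 71 mm above the disc's underside, 17 mm below the bar's top; 35 mm free from its lower edge to the dishes. Off the slot, turning meets only a small even drag, under 0.25 N m.
- drive_key: hidden pin under the disc, with a spring finder; origin as the pourer's. Slot: 14 to 78 degrees clockwise from the start, not visible. Over the last 7 degrees before it the torque dips below zero (pulls along, 0.3 to 0.4 N m), is zero at the right angle, and over 7 degrees past it resists with 0.3 to 0.9 N m; let go within 5 degrees, it centres itself. Over 25 N on the key is not allowed.
- lift (a joint): how far the carousel has gone down, m: 0 raised, 0.002 stopped on the key off the slot, 0.008 fully home. It does not go down by its own weight: over the slot, within about 2 degrees, it takes 6 to 12 N of push, and it stays down when let go.
- dish_stack: bystander: a stack of six petri dishes, 90 mm across, 90 mm high, on the bench; origin at the centre of its underside
- media_bottle: bystander: an amber bottle, 72 mm across, 150 mm high, on the bench; origin at the centre of its underside
- tip_box: bystander: a grey box of pipette tips, 120 x 80 mm, 61 mm high, on the bench; origin at the centre of its underside

How it is judged:
At the end, for the whole second after the job is handed in: the carousel is down on its drive key (at least 6.5 of the 8 mm), at rest and let go (value of joint lift above 0.0065 m and angular speed of carousel below 0.1 rad/s and linear speed of carousel below 0.01 m/s); the robot touches nothing.
It fails at once if the carousel is forced on the drive key with more than 25 N (contact force between drive_key and carousel above 25 N).
It fails at once if the carousel is spun faster than 4 rad/s (angular speed of carousel above 4 rad/s).
It fails at once if a bystander is moved by more than 15 mm (distance of any of dish_stack, media_bottle, tip_box from where it was at the start of the episode above 0.015 m).
It also fails if it takes over 67 s, if anything falls off the work surface, if the arm or the gripper's body presses on something with over 40 N, if the wrist force passes 120 N, or if a joint passes its speed limit or range.

## Working session

There is one attempt and no reset: what is moved stays moved. The work goes in short steps, Python scripts to look and compute and a tool call to move; the robot and the scene stay as the last step left them, time stands still between calls to the robot, and variables do not carry over. Pictures are saved under pics/ and viewed, and the job is handed in when it is done.

Besides the shell and the picture viewer there is one more tool, called after "Request:" as name(argument=value, ...) on one line, values as JSON. apply_moves: Moves the arm, as the interface text tells. Its arguments: {"type":"object","properties":{"moves":{"type":"array"},"grip_force":{"type":"number"}},"required":["moves"]}

```bash
ls; mkdir -p pics; python3 - <<'E'
from rig import sensors, viewer
import cv2
print(sensors.get_state())
for n in ("scene","top","wrist"):
    c=viewer.camera(n); cv2.imwrite(f"pics/{n}0.png",c["image"]); print(n,c["intrinsics"],c["D"],c["pose"])
E
```

```text
pics
{'time': 0.0, 'joint_pos': array([-1.17899941e+00,  2.13327205e-01, -3.50446785e-02,  1.32347805e+00,
       -6.14104893e-05,  1.57077834e+00]), 'dq': array([ 0.0002059 , -0.00094875,  0.00092421,  0.0022401 ,  0.00206435,
       -0.00161829]), 'tau': array([-4.83346485e-04, -6.86164498e+01,  4.87122416e+01,  1.73477700e-02,
        4.58584407e-05,  4.97689314e-05]), 'tcp_pos': array([ 0.19079331, -0.46184093,  0.25283633]), 'tcp_rot': array([-1.51259418,  1.56974093,  2.02081341]), 'force': array([-0.82003314,  0.00337715, -0.69691636]), 'wrist_torque': array([0.02487017, 0.00658043, 0.0512682 ]), 'finger_gap': 0.9959643538757013}
scene [[423.46182903   0.         277.82875743]
 [  0.         423.46182903 199.69706683]
 [  0.           0.           1.        ]] [-0.11300937  0.          0.          0.          0.        ] [[-9.25708061e-01  3.42274617e-01 -1.60974135e-01  7.16943511e-01]
 [ 3.78238790e-01  8.37753020e-01 -3.93834097e-01  4.78226277e-01]
 [ 5.71526213e-05 -4.25462061e-01 -9.04976260e-01  1.11912256e+00]
 [ 0.00000000e+00  0.00000000e+00  0.00000000e+00  1.000000
[... 165 characters left out ...]
.         0.         0.       ] [[ 0.02646308 -0.9907074   0.13341121  0.37752736]
 [-0.9995449  -0.02815689 -0.01082522  0.03312339]
 [ 0.01448107 -0.13306402 -0.99100165  1.29115331]
 [ 0.          0.          0.          1.        ]]
wrist [[373.41134685   0.         275.5615943 ]
 [  0.         373.41134685 215.91274921]
 [  0.           0.           1.        ]] [-0.09268141  0.          0.          0.          0.        ] [[ 3.81725896e-01 -8.74388028e-01 -2.99551194e-01  2.69473654e-01]
 [-9.24275511e-01 -3.61244069e-01 -1.23359242e-01 -4.29219963e-01]
 [-3.47248130e-04  3.23957250e-01 -9.46071657e-01  3.72902837e-01]
 [ 0.00000000e+00  0.00000000e+00  0.00000000e+00  1.00000000e+00]]
```

View pics/top0.png

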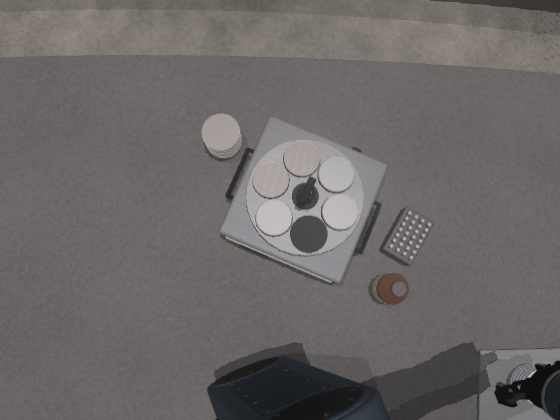

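View pics/scene0.png

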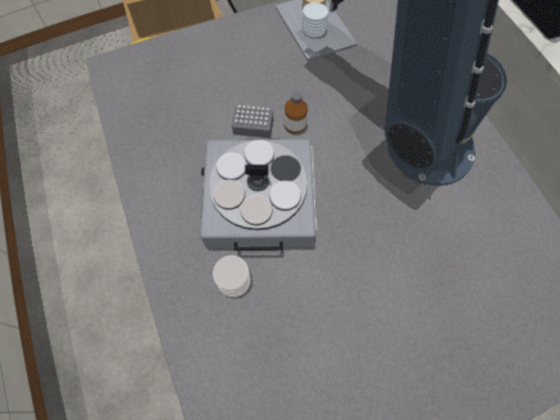

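The top view shows the pourer around (304,200) with the bar grip near (309,187). In the scene view the grip is near (257,170). The bottle, tip box and stack stand clear of both. I'll zoom in on the grip and measure it.

```bash
cat > h.py <<'E'
import numpy as np, cv2
def ray(c,px):
    K=c["intrinsics"];D=np.array(c["D"])
    p=cv2.undistortPoints(np.array(px,float).reshape(-1,1,2),K,D).reshape(-1,2)
    d=np.c_[p,np.ones(len(p))]@c["pose"][:3,:3].T
    return c["pose"][:3,3],d
def onplane(c,px,z):
    o,d=ray(c,px); return o+d*((z-o[2])/d[:,2])[:,None]
def proj(c,P):
    T=np.linalg.inv(c["pose"]); r,_=cv2.Rodrigues(T[:3,:3])
    return cv2.projectPoints(np.array(P,float).reshape(-1,1,3),r,T[:3,3],c["intrinsics"],np.array(c["D"]))[0].reshape(-1,2)
E
python3 - <<'E'
from rig import viewer
import cv2,numpy as np
a=viewer.camera("top")["image"][130:265,220:390]; b=viewer.camera("scene")["image"][130:260,195:325]
cv2.imwrite("pics/topz.png",cv2.resize(a,None,fx=4.4,fy=4.4,interpolation=cv2.INTER_CUBIC)); cv2.imwrite("pics/scz.png",cv2.resize(b,None,fx=4.4,fy=4.4,interpolation=cv2.INTER_CUBIC))
E
```

```text
(no output)
```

View pics/topz.png

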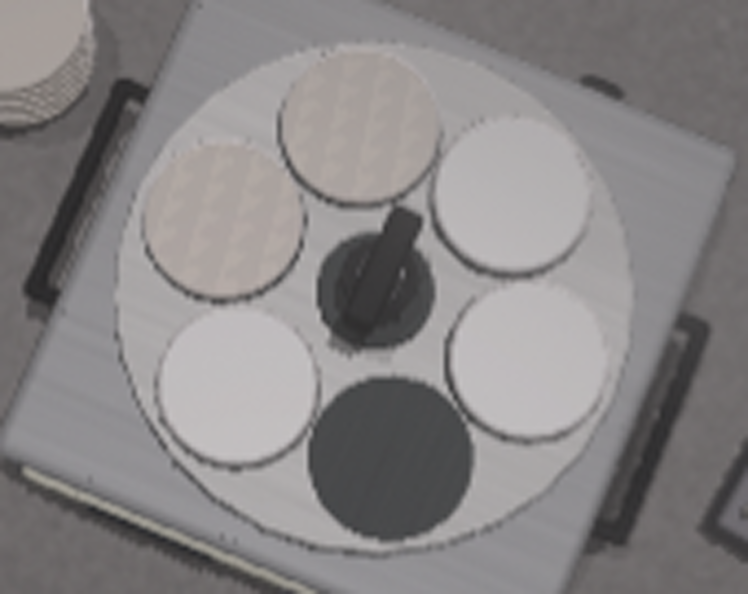

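View pics/scz.png

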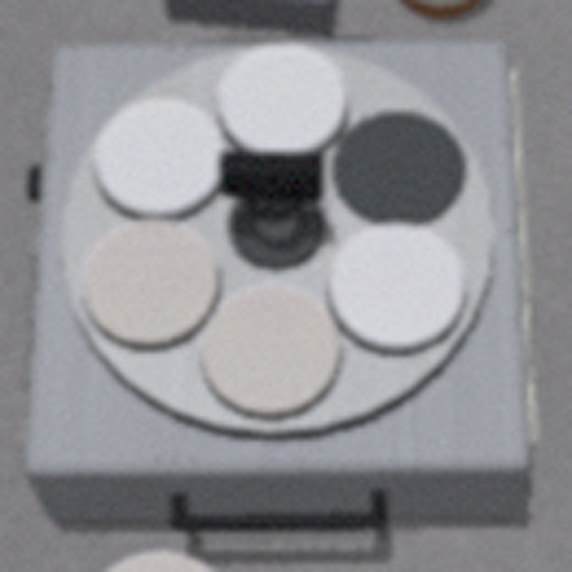

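```bash
python3 - <<'E'
from rig import viewer
import cv2,numpy as np
from h import *
from scipy.optimize import least_squares
c=viewer.camera("top");s=viewer.camera("scene")
def fit(P):
    r=least_squares(lambda v:np.hypot(P[:,0]-v[0],P[:,1]-v[1])-v[2],[P[:,0].mean(),P[:,1].mean(),.13]);return r.x,np.abs(r.fun).max()
tz=np.array([(117,290),(633,300),(375,42),(370,552),(180,145),(560,120),(160,445),(590,445)])/4.4+[220,130]-.0
sz=np.array([(62,230),(494,235),(275,436),(110,365),(450,360),(275,47) ,(100,120),(460,125)])/4.4+[195,130]
print(fit(onplane(c,tz,.117)[:,:2])); print(fit(onplane(s,sz,.117)[:,:2]))
# dish mask centroids in top
# bar dark mask
for n,cc,roi in (("top",c,(175,210,288,322)),("scene",s,(160,178,242,272))):
    g=cc["image"].max(2).astype(int); r0,r1,c0,c1=roi
    print(n); print(g[r0:r1,c0:c1:1] if n=="scene" else g[r0:r1:1,c0:c1])
E
```

```text
(array([ 0.56571311, -0.03087057,  0.13091318]), np.float64(0.003807906700410535))
(array([ 0.56792039, -0.02575865,  0.13310903]), np.float64(0.0036502609093886085))
top
[[129 164 164 ... 172 185 185]
 [151 157 164 ... 168 185 185]
 [160 147 164 ... 161 185 185]
 ...
 [176 167 174 ... 170 169  98]
 [192 167 151 ... 172 170  97]
 [191 181 144 ... 171 170  91]]
scene
[[213 212 204 159 123 153 189 208 217 215 216 213 216 215 217 216 216 215
  216 215 214 217 216 215 215 213 209 188 147 110]
 [214 215 207 173 125 120 150 187 205 215 215 216 216 216 215 215 216 215
  215 216 216 217 215 217 213 202 178 149 107  94]
 [216 216 211 186 153 116 114 144 177 201 208 215 216 217 215 217 217 218
  217 217 218 217 215 206 194 173 139 107 103 108]
 [214 218 210 188 159 131 102 100 127 158 177 193 201 205 205 207 207 208
  205 205 205 200 188 169 150 127 105 112 136 124]
 [216 215 195 152 118  99  77  58  75  96 114 126 138 142 144 143 144 148
  144 145 143 138 122 114  88  81 100 141 152 123]
 [215 209 175 114  72  55  52  44  42  51  55  62  65  67  64  66  68  71
   76  80  73  72  67  57  52  6
[... 819 characters left out ...]
 27  32  21  31  27  32
   22  26  28  30   7  26  23  50 107 162 163 123]
 [165 119  94  74  47  27  31  29  28  28  24  23  30  26  22  24  25  22
   23  29  24  20  24  23  16  54 112 163 173 136]
 [123 106 128 129 106  88  66  38  28  30  15  28  33  27  32  26  33  28
   20  23  31  30  27  32  29  59 120 166 178 151]
 [101 126 161 171 166 149 115  77  46  31  35  46  47  41  28  35  32  34
   26  31  31  26  43  47  59  86 134 170 184 176]
 [128 160 181 185 184 157 111  79  54  43  39  41  49  47  43  43  47  42
   40  45  38  43  57  63  71 100 143 165 180 187]
 [162 181 183 190 179 139  94  68  57  46  36  45  45  41  46  46  46  45
   34  40  37  47  66  68  71  91 123 157 177 186]]
```

```bash
python3 - <<'E'
from rig import viewer
import cv2,numpy as np,sys
from h import *
np.set_printoptions(threshold=10**6,linewidth=250)
c=viewer.camera("top");s=viewer.camera("scene")
print(c["image"].max(2)[175:212,294:322])
P=onplane(s,[(256.5,166.7),(245.2,166.7),(267.8,166.7)],.200);print(P)
E
```

```text
[[ 69  86 117 129 142 142 148 154 154 153 147 137 137 116 109  83 113 127 156 167 168 170 168 125 132 172 184 185]
 [126 123 104  74  85  87  94 104 106 106  97  92  96 125 130  94 120 135 150 165 167 167 166 121 116 168 185 185]
 [164 164 149 127 124 125 126 126 126 124 126 138 140 165 152  88  69  76 110 136 152 165 165 128  98 161 185 185]
 [165 164 165 164 164 165 168 168 168 167 167 167 166 165 111  66  68  69  68  78 111 137 164 152  88 151 186 185]
 [165 164 164 164 165 164 164 165 167 168 168 169 166 151  70  66  67  68  68  70  71  79 151 162  94 137 177 186]
 [167 166 165 164 164 164 164 163 164 165 167 167 168 111  63  66  67  67  68  69  70  70 149 163  98 109 162 186]
 [168 169 167 166 165 165 165 165 164 164 164 164 166  69  63  65  67  67  68  68  68  75 166 165 104  78 141 182]
 [168 168 168 168 167 166 165 151 144 137 137 138 133  61  64  65  66  67  67  67  66 108 164 165 137  77 104 163]
 [168 169 168 168 168 147 133 111 100  86  87  85  70  61  64  65  66  65  66  65  72 151 166 166 163  96  76 134]
 [168 168 168 145 135 101  75  77  73  72  71  65  59  62  64  63
[... 2573 characters left out ...]
0 140]
 [146 111 109  95  76  61  54  55  54  70  70  70  70  70  71  68  68  73 117 134 171 171 172 172 171 170 169  97]
 [146 112 111 110 101  89  68  69  59  64  65  65  65  64  84  83 117 132 162 172 171 172 171 171 171 172 170  97]
 [174 146 145 112 110 110  97  86 116 115 116 119 117 117 129 130 164 173 172 173 172 173 172 171 171 170 170  91]
 [174 173 173 146 145 112 146 139 161 152 152 153 154 155 155 165 174 175 175 173 173 173 173 173 171 171 169  83]
 [174 175 174 174 174 146 173 173 173 162 161 161 153 153 154 174 175 175 175 175 175 174 172 173 173 173 171  76]]
[[ 0.56828904 -0.0259841   0.2       ]
 [ 0.5943745  -0.03668086  0.2       ]
 [ 0.54222253 -0.01531162  0.2       ]]
```

```bash
python3 - <<'E'
from rig import viewer,sensors
from h import *
c=viewer.camera("top");s=viewer.camera("scene")
P=onplane(c,[(309,176.7),(315.8,179.3),(298,200.3),(305.2,202.8)],.200);print(P,P.mean(0))
a=P[:2].mean(0)-P[2:].mean(0);print(np.hypot(*a[:2]),np.degrees(np.arctan2(a[1],a[0])))
Q=onplane(s,[(245.2,166.7),(267.8,166.7)],.200);b=Q[0]-Q[1];print(np.hypot(*b[:2]),np.degrees(np.arctan2(b[1],b[0])))
from scipy.spatial.transform import Rotation as R
print(R.from_euler('xyz',sensors.get_state()['tcp_rot']).as_matrix())
# bystanders approx
print(onplane(c,[(393,288)],.1),onplane(c,[(408,236)],.05),onplane(c,[(221,132)],.09))
E
```

```text
[[ 0.59596075 -0.03208146  0.2       ]
 [ 0.59088103 -0.04635891  0.2       ]
 [ 0.54559366 -0.01026947  0.2       ]
 [ 0.54079893 -0.02527425  0.2       ]] [ 0.56830859 -0.02849602  0.2       ]
0.054612640170981656 -23.124821894364644
0.05636019553363689 -22.281342617649326
[[-3.88880826e-05  3.81856530e-01 -9.24221612e-01]
 [ 3.87471850e-05 -9.24221612e-01 -3.81856532e-01]
 [-9.99999998e-01 -5.06606541e-05  2.11453408e-05]]
[[ 0.36887344 -0.2317581   0.1       ]] [[ 0.49116117 -0.27825284  0.05      ]] [[0.71807983 0.16778424 0.09      ]]
```

The two views agree on the knob: centre about (0.568, -0.027), bar direction about -22.7°. I'll move over it first, starting the turn to see which way joint 6 runs.

Request:
apply_moves(moves=[{"x":-5,"y":-16,"z":-32,"ax":3,"gripper":85},{"x":-10,"y":-38,"z":-77,"ax":6,"gripper":85},{"x":-15,"y":-62,"z":-124,"ax":10,"gripper":85},{"x":-15,"y":-86,"z":-172,"ax":15,"gripper":85},{"x":-15,"y":-110,"z":-220,"ax":20,"gripper":85},{"x":-15,"y":-134,"z":-268,"ax":25,"gripper":85},{"x":-15,"y":-158,"z":-316,"ax":30,"gripper":85},{"x":-15,"y":-178,"z":-356,"ax":35,"gripper":85}], grip_force=40)

```text
$.moves[0]: bad value
```

```bash
cat > st.py <<'E'
from rig import sensors
import numpy as np
from scipy.spatial.transform import Rotation as R
s=sensors.get_state(); M=R.from_euler('xyz',s['tcp_rot']).as_matrix()
ya=np.degrees(np.arctan2(M[1,1],M[0,1]))
np.set_printoptions(precision=4,suppress=True)
print('t',s['time'],'q',s['joint_pos'],'tcp',s['tcp_pos'],'yang',ya,'xax',M[:,0],'F',s['force'],'T',s['wrist_torque'],'gap',s['finger_gap'])
C=np.array([.5683,-.0272,s['tcp_pos'][2]])
print('to centre in tool mm',M.T@(C-s['tcp_pos'])*1000)
E
python3 st.py
```

```text
t 0.55 q [-1.179   0.2129 -0.0344  1.3235 -0.      1.5708] tcp [ 0.1909 -0.4621  0.2533] yang -67.55127203830358 xax [-0.  0. -1.] F [ 0.258  -0.8552 -0.712 ] T [ 0.003  -0.0153 -0.0423] gap 1.003461800197117
to centre in tool mm [   0.0022 -257.8202 -514.8587]
```

Request:
apply_moves(moves=[{"ax":3,"ay":0,"az":0,"x":-5,"y":-16,"z":-32,"gripper":85},{"ax":6,"ay":0,"az":0,"x":-10,"y":-38,"z":-77,"gripper":85},{"ax":10,"ay":0,"az":0,"x":-15,"y":-62,"z":-124,"gripper":85},{"ax":15,"ay":0,"az":0,"x":-15,"y":-86,"z":-172,"gripper":85},{"ax":20,"ay":0,"az":0,"x":-15,"y":-110,"z":-220,"gripper":85},{"ax":25,"ay":0,"az":0,"x":-15,"y":-134,"z":-268,"gripper":85},{"ax":30,"ay":0,"az":0,"x":-15,"y":-158,"z":-316,"gripper":85},{"ax":35,"ay":0,"az":0,"x":-15,"y":-178,"z":-356,"gripper":85}], grip_force=40)

```text
time: 1.55
tcp_pos: [0.4531, -0.1599, 0.2684]
tcp_rot: [-3.119, 1.57, -0.198]
force: [0.9, -0.8, -0.0]
finger_gap: 0.996
```

```bash
python3 st.py
```

```text
t 1.55 q [-0.3393  0.1701 -0.0492  1.3512  0.      3.0234] tcp [ 0.4531 -0.1599  0.2684] yang -102.67129062144363 xax [ 0.0003 -0.0001 -1.    ] F [ 0.8821 -0.7905 -0.0358] T [-0.0532 -0.0177 -0.0398] gap 0.9964891392917679
to centre in tool mm [   0.0286 -154.754   -83.3261]
```

Joint 6 grows with a clockwise turn, so I'll use the opposite grasp (tool y at +67°). That leaves room to turn further clockwise.

Request:
apply_moves(moves=[{"ax":-8,"ay":0,"az":0,"x":0,"y":-15,"z":-8,"gripper":85},{"ax":-18,"ay":0,"az":0,"x":0,"y":-40,"z":-21,"gripper":85},{"ax":-28,"ay":0,"az":0,"x":0,"y":-65,"z":-35,"gripper":85},{"ax":-38,"ay":0,"az":0,"x":0,"y":-90,"z":-48,"gripper":85},{"ax":-48,"ay":0,"az":0,"x":0,"y":-115,"z":-62,"gripper":85},{"ax":-58,"ay":0,"az":0,"x":0,"y":-137,"z":-74,"gripper":85},{"ax":-68,"ay":0,"az":0,"x":0,"y":-150,"z":-81,"gripper":85},{"ax":-78,"ay":0,"az":0,"x":0,"y":-155,"z":-83,"gripper":85}])

```text
time: 2.55
tcp_pos: [0.5685, -0.0262, 0.2681]
tcp_rot: [1.875, 1.571, -0.12]
force: [0.1, 0.2, 1.1]
finger_gap: 0.991
```

Request:
apply_moves(moves=[{"ax":-10,"ay":0,"az":0,"x":0,"y":0,"z":0,"gripper":85},{"ax":-20,"ay":0,"az":0,"x":0,"y":0,"z":0,"gripper":85},{"ax":-30,"ay":0,"az":0,"x":0,"y":0,"z":0,"gripper":85},{"ax":-40,"ay":0,"az":0,"x":0,"y":0,"z":0,"gripper":85},{"ax":-50,"ay":0,"az":0,"x":0,"y":0,"z":0,"gripper":85},{"ax":-60,"ay":0,"az":0,"x":0,"y":0,"z":0,"gripper":85},{"ax":-70,"ay":0,"az":0,"x":0,"y":0,"z":0,"gripper":85},{"ax":-80,"ay":0,"az":0,"x":0,"y":0,"z":0,"gripper":85}])

```text
time: 3.55
tcp_pos: [0.5685, -0.0262, 0.2681]
tcp_rot: [-2.948, 1.571, 2.742]
force: [-0.5, -0.3, 0.1]
finger_gap: 0.998
```

```bash
python3 st.py; python3 - <<'E'
from rig import viewer
import cv2
from h import *
c=viewer.camera("wrist")
print(c["pose"])
np.save("w.npy",c["pose"])
cv2.imwrite("pics/w1.png",c["image"])
E
```

```text
t 3.55 q [-0.046   0.3586  0.1985  1.4108  0.      0.5468] tcp [ 0.5685 -0.0262  0.2681] yang 56.03495797273331 xax [-0.0001  0.     -1.    ] F [-0.4657 -0.2579  0.0842] T [ 0.0126 -0.0022 -0.0152] gap 0.9975508648285623
to centre in tool mm [-0.     -0.9796  0.4229]
[[ 5.58799327e-01  7.84320151e-01  2.69416431e-01  5.00495931e-01]
 [ 8.29302904e-01 -5.28458840e-01 -1.81625846e-01  2.13710970e-02]
 [-7.73161881e-05  3.24920229e-01 -9.45741423e-01  3.88130536e-01]
 [ 0.00000000e+00  0.00000000e+00  0.00000000e+00  1.00000000e+00]]
```

View pics/w1.png

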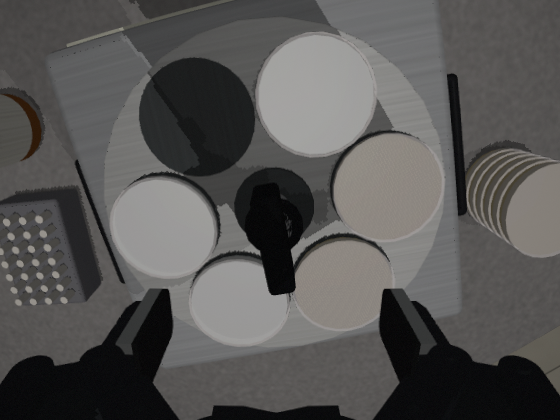

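The wrist view shows the bar between the open jaws, from about (266,184) to (283,292). The stack stands to the right and the tip box to the left, both clear. I'll refine the centre from the bar-top corners.

```bash
python3 - <<'E'
import cv2
im=cv2.imread("pics/w1.png")[170:310,200:340]
im=cv2.convertScaleAbs(im,alpha=2.5)
cv2.imwrite("pics/w1z.png",cv2.resize(im,None,fx=4,fy=4,interpolation=cv2.INTER_CUBIC))
E
```

```text
(no output)
```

View pics/w1z.png

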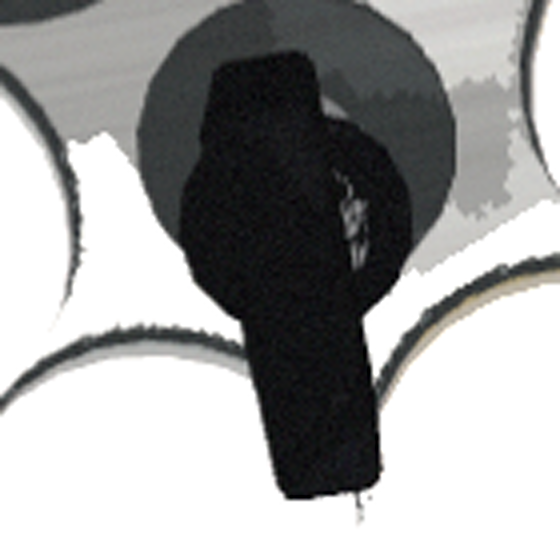

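```bash
python3 - <<'E'
from rig import viewer
from h import *
c=viewer.camera("wrist")
px=np.array([(213,65),(312,54),(283,497),(381,485)])/4+[200,170]
P=onplane(c,px,.2);print(P,P.mean(0));a=P[:2].mean(0)-P[2:].mean(0);print(np.hypot(*a[:2]),np.degrees(np.arctan2(a[1],a[0])),np.linalg.norm(P[0]-P[1]))
E
```

```text
[[ 0.53402618 -0.01559408  0.2       ]
 [ 0.5398845  -0.00407217  0.2       ]
 [ 0.5923194  -0.043545    0.2       ]
 [ 0.59844332 -0.03069938  0.2       ]] [ 0.56616835 -0.02347766  0.2       ]
0.06448482599775227 154.96411651743338 0.012925721317914234
```

Request:
apply_moves(moves=[{"ax":-5,"ay":0,"az":0,"x":5,"y":0,"z":0,"gripper":85},{"ax":-10,"ay":0,"az":0,"x":15,"y":0,"z":0,"gripper":85},{"ax":-11,"ay":0,"az":0,"x":30,"y":0,"z":0,"gripper":85},{"ax":-11,"ay":0,"az":0,"x":45,"y":0,"z":0,"gripper":85},{"ax":-11,"ay":0,"az":0,"x":60,"y":0,"z":0,"gripper":85},{"ax":-11,"ay":0,"az":0,"x":72,"y":0,"z":0,"gripper":85},{"ax":-11,"ay":0,"az":0,"x":80,"y":0,"z":0,"gripper":85},{"ax":-11,"ay":0,"az":0,"x":82,"y":0,"z":0,"gripper":85}])

```text
time: 4.65
tcp_pos: [0.5683, -0.0261, 0.1857]
tcp_rot: [-2.826, 1.57, 3.053]
force: [0.2, 1.1, -0.6]
finger_gap: 0.998
```

```bash
python3 st.py; python3 - <<'E'
from rig import viewer
import cv2
for n in ("wrist","scene"):
    cv2.imwrite(f"pics/{n}2.png",viewer.camera(n)["image"])
E
```

```text
t 4.65 q [-0.046   0.3751  0.0142  1.2104  0.      0.3583] tcp [ 0.5683 -0.0261  0.1857] yang 66.83702694776314 xax [-0.0005  0.     -1.    ] F [ 0.1724  1.109  -0.6499] T [-0.0094  0.0104 -0.0094] gap 0.9977877602712855
to centre in tool mm [-0.     -0.9982  0.373 ]
```

View pics/wrist2.png

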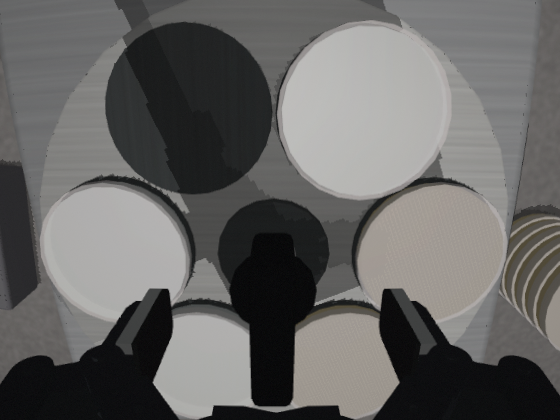

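The bar is upright between the pads, at about x=272 against a pad midline of about 276, so 1 mm off. I'll shift 1 mm and close.

Request:
apply_moves(moves=[{"ax":0,"ay":0,"az":0,"x":0,"y":-1,"z":0,"gripper":60},{"ax":0,"ay":0,"az":0,"x":0,"y":-1,"z":0,"gripper":40},{"ax":0,"ay":0,"az":0,"x":0,"y":-1,"z":0,"gripper":25},{"ax":0,"ay":0,"az":0,"x":0,"y":-1,"z":0,"gripper":20},{"ax":0,"ay":0,"az":0,"x":0,"y":-1,"z":0,"gripper":15},{"ax":0,"ay":0,"az":0,"x":0,"y":-1,"z":0,"gripper":10},{"ax":0,"ay":0,"az":0,"x":0,"y":-1,"z":0,"gripper":5},{"ax":0,"ay":0,"az":0,"x":0,"y":-1,"z":0,"gripper":5}], grip_force=40)

```text
time: 5.75
tcp_pos: [0.5683, -0.0272, 0.1865]
tcp_rot: [-0.099, 1.57, -0.503]
force: [-1.7, -2.2, 5.0]
finger_gap: 0.226
```

```bash
python3 st.py; python3 - <<'E'
from rig import viewer
import cv2
for n in ("wrist","scene"):
    cv2.imwrite(f"pics/{n}3.png",viewer.camera(n)["image"])
E
```

```text
t 5.75 q [-0.0478  0.3737  0.0143  1.2108 -0.0003  0.3565] tcp [ 0.5683 -0.0272  0.1865] yang 66.83504668553486 xax [ 0.0006 -0.0003 -1.    ] F [-1.6983 -2.1737  4.9983] T [-0.4651  0.3584  0.0119] gap 0.22622574199777032
to centre in tool mm [-0.      0.0507  0.0022]
```

View pics/wrist3.png

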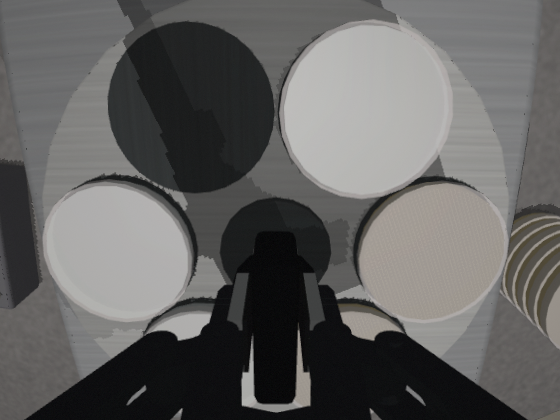

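Gripped, with a slight 5 N downward preload. I'll relieve that with a small lift and start turning clockwise 5° per call.

Request:
apply_moves(moves=[{"ax":0.5,"ay":0,"az":0,"x":0,"y":0,"z":0,"gripper":5},{"ax":1,"ay":0,"az":0,"x":0,"y":0,"z":0,"gripper":5},{"ax":2,"ay":0,"az":0,"x":0,"y":0,"z":0,"gripper":5},{"ax":3,"ay":0,"az":0,"x":0,"y":0,"z":0,"gripper":5},{"ax":4,"ay":0,"az":0,"x":0,"y":0,"z":0,"gripper":5},{"ax":5,"ay":0,"az":0,"x":0,"y":0,"z":0,"gripper":5},{"ax":5.5,"ay":0,"az":0,"x":0,"y":0,"z":0,"gripper":5},{"ax":6,"ay":0,"az":0,"x":0,"y":0,"z":0,"gripper":5}])

```text
time: 6.85
tcp_pos: [0.5683, -0.0275, 0.1867]
tcp_rot: [-0.359, 1.57, -0.868]
force: [-1.8, -3.8, 5.5]
finger_gap: 0.182
```

```bash
python3 st.py; python3 st.py|head -1|cut -c100-
```

```text
t 6.85 q [-0.0479  0.3736  0.0145  1.211  -0.0009  0.4618] tcp [ 0.5683 -0.0275  0.1867] yang 60.79914186119728 xax [ 0.0008 -0.0009 -1.    ] F [-1.7988 -3.8455  5.4981] T [-0.7171  0.4927  0.0972] gap 0.18160493357222077
to centre in tool mm [-0.0002  0.227  -0.1413]
914186119728 xax [ 0.0008 -0.0009 -1.    ] F [-1.7988 -3.8455  5.4981] T [-0.7171  0.4927  0.0972] gap 0.18160493357222077
```

Request:
apply_moves(moves=[{"ax":0.5,"ay":0,"az":0,"x":-0.5,"y":-0.3,"z":0,"gripper":5},{"ax":1,"ay":0,"az":0,"x":-1,"y":-0.6,"z":0,"gripper":5},{"ax":2,"ay":0,"az":0,"x":-1,"y":-0.6,"z":0,"gripper":5},{"ax":3,"ay":0,"az":0,"x":-1,"y":-0.6,"z":0,"gripper":5},{"ax":4,"ay":0,"az":0,"x":-1,"y":-0.6,"z":0,"gripper":5},{"ax":5,"ay":0,"az":0,"x":-1,"y":-0.6,"z":0,"gripper":5},{"ax":5.5,"ay":0,"az":0,"x":-1,"y":-0.6,"z":0,"gripper":5},{"ax":6,"ay":0,"az":0,"x":-1,"y":-0.6,"z":0,"gripper":5}])

```text
time: 7.85
tcp_pos: [0.568, -0.028, 0.1876]
tcp_rot: [-0.256, 1.57, -0.871]
force: [1.9, 0.6, -8.2]
finger_gap: 0.183
```

```bash
python3 st.py
```

```text
t 7.85 q [-0.0488  0.3726  0.0156  1.2132 -0.0007  0.5661] tcp [ 0.568  -0.028   0.1876] yang 54.769461248723175 xax [ 0.0006 -0.0008 -1.    ] F [ 1.8788  0.6352 -8.1501] T [ 0.3328 -0.4021  0.1396] gap 0.18264195433771255
to centre in tool mm [-0.0004  0.8279 -0.1616]
```

Request:
apply_moves(moves=[{"ax":0.5,"ay":0,"az":0,"x":0.5,"y":0,"z":0,"gripper":5},{"ax":1,"ay":0,"az":0,"x":0.5,"y":0.2,"z":0,"gripper":5},{"ax":2,"ay":0,"az":0,"x":0.5,"y":0.2,"z":0,"gripper":5},{"ax":3,"ay":0,"az":0,"x":0.5,"y":0.2,"z":0,"gripper":5},{"ax":4,"ay":0,"az":0,"x":0.5,"y":0.2,"z":0,"gripper":5},{"ax":4.5,"ay":0,"az":0,"x":0.5,"y":0.2,"z":0,"gripper":5},{"ax":5,"ay":0,"az":0,"x":0.5,"y":0.2,"z":0,"gripper":5},{"ax":5,"ay":0,"az":0,"x":0.5,"y":0.2,"z":0,"gripper":5}])

```text
time: 8.85
tcp_pos: [0.5682, -0.0279, 0.1875]
tcp_rot: [0.056, 1.569, -0.647]
force: [-2.8, -1.2, 6.1]
finger_gap: 0.185
```

```bash
python3 st.py
```

```text
t 8.85 q [-0.0486  0.3726  0.0154  1.2124 -0.0008  0.6546] tcp [ 0.5682 -0.0279  0.1875] yang 49.71209065862985 xax [ 0.0012 -0.0009 -1.    ] F [-2.8329 -1.1506  6.0972] T [ 0.0671  0.5836 -0.0876] gap 0.1847156930872341
to centre in tool mm [-0.0004  0.5898 -0.3183]
```

Request:
apply_moves(moves=[{"ax":0.3,"ay":0,"az":0,"x":-0.2,"y":0,"z":-0.1,"gripper":5},{"ax":0.6,"ay":0,"az":0,"x":-0.2,"y":0,"z":-0.1,"gripper":5},{"ax":1,"ay":0,"az":0,"x":-0.2,"y":0,"z":-0.1,"gripper":5},{"ax":1.4,"ay":0,"az":0,"x":-0.2,"y":0,"z":-0.1,"gripper":5},{"ax":1.8,"ay":0,"az":0,"x":-0.2,"y":0,"z":-0.1,"gripper":5},{"ax":2.2,"ay":0,"az":0,"x":-0.2,"y":0,"z":-0.1,"gripper":5},{"ax":2.6,"ay":0,"az":0,"x":-0.2,"y":0,"z":-0.1,"gripper":5},{"ax":3,"ay":0,"az":0,"x":-0.2,"y":0,"z":-0.1,"gripper":5}])

```text
time: 9.85
tcp_pos: [0.568, -0.0278, 0.1876]
tcp_rot: [-0.043, 1.569, -0.799]
force: [0.0, -1.5, -5.2]
finger_gap: 0.183
```

```bash
python3 st.py
```

```text
t 9.85 q [-0.0485  0.3724  0.0154  1.2128 -0.0009  0.7075] tcp [ 0.568  -0.0278  0.1876] yang 46.68293626426318 xax [ 0.0009 -0.0009 -1.    ] F [ 0.0024 -1.4597 -5.1561] T [-0.1402  0.0643  0.1283] gap 0.1828248478216517
to centre in tool mm [-0.0003  0.6725 -0.2167]
```

Turned 20° so far, and the torque is still plain drag (+0.13). I'll continue, reading while it moves.

Request:
apply_moves(moves=[{"ax":0.6,"ay":0,"az":0,"x":0.1,"y":0,"z":0,"gripper":5},{"ax":1.2,"ay":0,"az":0,"x":0.1,"y":0,"z":0,"gripper":5},{"ax":1.8,"ay":0,"az":0,"x":0.1,"y":0,"z":0,"gripper":5},{"ax":2.4,"ay":0,"az":0,"x":0.1,"y":0,"z":0,"gripper":5},{"ax":3,"ay":0,"az":0,"x":0.1,"y":0,"z":0,"gripper":5},{"ax":3.6,"ay":0,"az":0,"x":0.1,"y":0,"z":0,"gripper":5},{"ax":4.3,"ay":0,"az":0,"x":0.1,"y":0,"z":0,"gripper":5},{"ax":5,"ay":0,"az":0,"x":0.1,"y":0,"z":0,"gripper":5}])

```text
time: 10.85
tcp_pos: [0.568, -0.0278, 0.1876]
tcp_rot: [0.093, 1.569, -0.751]
force: [-1.3, -1.1, 0.4]
finger_gap: 0.182
```

```bash
python3 st.py
```

```text
t 10.85 q [-0.0485  0.3724  0.0152  1.2126 -0.0009  0.7956] tcp [ 0.568  -0.0278  0.1876] yang 41.63653138612445 xax [ 0.001  -0.0009 -1.    ] F [-1.3464 -1.0502  0.4397] T [-0.0244  0.3212  0.121 ] gap 0.18195943565719563
to centre in tool mm [-0.0003  0.6218 -0.2922]
```

Request:
apply_moves(moves=[{"ax":0.6,"ay":0,"az":0,"x":0,"y":0,"z":0,"gripper":5},{"ax":1.2,"ay":0,"az":0,"x":0,"y":0,"z":0,"gripper":5},{"ax":1.8,"ay":0,"az":0,"x":0,"y":0,"z":0,"gripper":5},{"ax":2.4,"ay":0,"az":0,"x":0,"y":0,"z":0,"gripper":5},{"ax":3,"ay":0,"az":0,"x":0,"y":0,"z":0,"gripper":5},{"ax":3.6,"ay":0,"az":0,"x":0,"y":0,"z":0,"gripper":5},{"ax":4.3,"ay":0,"az":0,"x":0,"y":0,"z":0,"gripper":5},{"ax":5,"ay":0,"az":0,"x":0,"y":0,"z":0,"gripper":5}])

```text
time: 11.85
tcp_pos: [0.568, -0.0278, 0.1876]
tcp_rot: [0.137, 1.569, -0.795]
force: [-1.5, -1.1, 0.6]
finger_gap: 0.177
```

```bash
python3 st.py
```

```text
t 11.85 q [-0.0485  0.3724  0.0152  1.2126 -0.0009  0.8837] tcp [ 0.568  -0.0278  0.1876] yang 36.58840660213545 xax [ 0.0009 -0.0009 -1.    ] F [-1.5091 -1.0554  0.5655] T [0.0052 0.3814 0.1664] gap 0.1767045223622549
to centre in tool mm [-0.0003  0.6112 -0.3081]
```

Request:
apply_moves(moves=[{"ax":0.6,"ay":0,"az":0,"x":0,"y":0,"z":0,"gripper":5},{"ax":1.2,"ay":0,"az":0,"x":0,"y":0,"z":0,"gripper":5},{"ax":1.8,"ay":0,"az":0,"x":0,"y":0,"z":0,"gripper":5},{"ax":2.4,"ay":0,"az":0,"x":0,"y":0,"z":0,"gripper":5},{"ax":3,"ay":0,"az":0,"x":0,"y":0,"z":0,"gripper":5},{"ax":3.6,"ay":0,"az":0,"x":0,"y":0,"z":0,"gripper":5},{"ax":4.3,"ay":0,"az":0,"x":0,"y":0,"z":0,"gripper":5},{"ax":5,"ay":0,"az":0,"x":0,"y":0,"z":0,"gripper":5}])

```text
time: 12.85
tcp_pos: [0.568, -0.0278, 0.1876]
tcp_rot: [0.219, 1.569, -0.801]
force: [-2.6, -1.1, -0.8]
finger_gap: 0.179
```

```bash
python3 st.py
```

```text
t 12.85 q [-0.0485  0.3724  0.0152  1.2126 -0.0009  0.9718] tcp [ 0.568  -0.0278  0.1876] yang 31.53806527884927 xax [ 0.0009 -0.0009 -1.    ] F [-2.6351 -1.1162 -0.7606] T [0.0244 0.4074 0.0907] gap 0.17884868312935753
to centre in tool mm [-0.0003  0.6065 -0.3788]
```

Request:
apply_moves(moves=[{"ax":0.6,"ay":0,"az":0,"x":0,"y":0,"z":0,"gripper":5},{"ax":1.2,"ay":0,"az":0,"x":0,"y":0,"z":0,"gripper":5},{"ax":1.8,"ay":0,"az":0,"x":0,"y":0,"z":0,"gripper":5},{"ax":2.4,"ay":0,"az":0,"x":0,"y":0,"z":0,"gripper":5},{"ax":3,"ay":0,"az":0,"x":0,"y":0,"z":0,"gripper":5},{"ax":3.6,"ay":0,"az":0,"x":0,"y":0,"z":0,"gripper":5},{"ax":4.3,"ay":0,"az":0,"x":0,"y":0,"z":0,"gripper":5},{"ax":5,"ay":0,"az":0,"x":0,"y":0,"z":0,"gripper":5}])

```text
time: 13.85
tcp_pos: [0.568, -0.0278, 0.1876]
tcp_rot: [0.323, 1.569, -0.785]
force: [-1.7, -0.8, -0.9]
finger_gap: 0.181
```

```bash
python3 st.py
```

```text
t 13.85 q [-0.0485  0.3724  0.0152  1.2126 -0.0009  1.06  ] tcp [ 0.568  -0.0278  0.1876] yang 26.486513918908937 xax [ 0.0009 -0.0009 -1.    ] F [-1.7356 -0.759  -0.9382] T [-0.0416  0.4957 -0.1676] gap 0.1813537478412085
to centre in tool mm [-0.0003  0.5681 -0.435 ]
```

At 40° of turn the torque fell to -0.17, which is the dip starting. I'll go in smaller steps.

Request:
apply_moves(moves=[{"ax":0.2,"ay":0,"az":0,"x":0,"y":0,"z":0,"gripper":5},{"ax":0.5,"ay":0,"az":0,"x":0,"y":0,"z":0,"gripper":5},{"ax":0.7,"ay":0,"az":0,"x":0,"y":0,"z":0,"gripper":5},{"ax":1.0,"ay":0,"az":0,"x":0,"y":0,"z":0,"gripper":5},{"ax":1.2,"ay":0,"az":0,"x":0,"y":0,"z":0,"gripper":5},{"ax":1.5,"ay":0,"az":0,"x":0,"y":0,"z":0,"gripper":5},{"ax":1.7,"ay":0,"az":0,"x":0,"y":0,"z":0,"gripper":5},{"ax":2,"ay":0,"az":0,"x":0,"y":0,"z":0,"gripper":5}])

```text
time: 14.85
tcp_pos: [0.5681, -0.0278, 0.1876]
tcp_rot: [0.552, 1.569, -0.591]
force: [0.8, -1.3, -1.7]
finger_gap: 0.178
```

```bash
python3 st.py
```

```text
t 14.85 q [-0.0485  0.3724  0.0153  1.2124 -0.0008  1.0952] tcp [ 0.5681 -0.0278  0.1876] yang 24.472372702262433 xax [ 0.0013 -0.0009 -1.    ] F [ 0.8185 -1.2521 -1.6998] T [ 0.2862 -0.0772 -0.1382] gap 0.1781136367590403
to centre in tool mm [-0.0003  0.3963 -0.4827]
```

Request:
apply_moves(moves=[{"ax":0.2,"ay":0,"az":0,"x":0,"y":0,"z":0,"gripper":5},{"ax":0.5,"ay":0,"az":0,"x":0,"y":0,"z":0,"gripper":5},{"ax":0.7,"ay":0,"az":0,"x":0,"y":0,"z":0,"gripper":5},{"ax":1.0,"ay":0,"az":0,"x":0,"y":0,"z":0,"gripper":5},{"ax":1.2,"ay":0,"az":0,"x":0,"y":0,"z":0,"gripper":5},{"ax":1.5,"ay":0,"az":0,"x":0,"y":0,"z":0,"gripper":5},{"ax":1.7,"ay":0,"az":0,"x":0,"y":0,"z":0,"gripper":5},{"ax":2,"ay":0,"az":0,"x":0,"y":0,"z":0,"gripper":5}])

```text
time: 15.85
tcp_pos: [0.5681, -0.0278, 0.1876]
tcp_rot: [0.548, 1.569, -0.631]
force: [2.1, -0.9, -3.4]
finger_gap: 0.18
```

```bash
python3 st.py
```

```text
t 15.85 q [-0.0485  0.3725  0.0153  1.2124 -0.0008  1.1303] tcp [ 0.5681 -0.0278  0.1876] yang 22.45826775070017 xax [ 0.0012 -0.0009 -1.    ] F [ 2.1237 -0.8713 -3.377 ] T [ 0.2568 -0.0401 -0.0224] gap 0.18027991870444132
to centre in tool mm [-0.0003  0.3868 -0.495 ]
```

Request:
apply_moves(moves=[{"ax":0.2,"ay":0,"az":0,"x":0,"y":0,"z":0,"gripper":5},{"ax":0.5,"ay":0,"az":0,"x":0,"y":0,"z":0,"gripper":5},{"ax":0.7,"ay":0,"az":0,"x":0,"y":0,"z":0,"gripper":5},{"ax":1.0,"ay":0,"az":0,"x":0,"y":0,"z":0,"gripper":5},{"ax":1.2,"ay":0,"az":0,"x":0,"y":0,"z":0,"gripper":5},{"ax":1.5,"ay":0,"az":0,"x":0,"y":0,"z":0,"gripper":5},{"ax":1.7,"ay":0,"az":0,"x":0,"y":0,"z":0,"gripper":5},{"ax":2,"ay":0,"az":0,"x":0,"y":0,"z":0,"gripper":5}])

```text
time: 16.85
tcp_pos: [0.5681, -0.0278, 0.1876]
tcp_rot: [0.598, 1.569, -0.616]
force: [1.8, -1.8, -3.6]
finger_gap: 0.175
```

```bash
python3 st.py
```

```text
t 16.85 q [-0.0485  0.3725  0.0153  1.2124 -0.0008  1.1656] tcp [ 0.5681 -0.0278  0.1876] yang 20.438404054729766 xax [ 0.0012 -0.0009 -1.    ] F [ 1.8212 -1.7544 -3.5896] T [ 0.2631 -0.1408  0.0739] gap 0.17537155164672322
to centre in tool mm [-0.0003  0.3647 -0.5188]
```

The torque has crossed zero near 21°. I'll open briefly so it centres itself, then measure the angle.

Request:
apply_moves(moves=[{"ax":0,"ay":0,"az":0,"x":0,"y":0,"z":0,"gripper":18},{"ax":0,"ay":0,"az":0,"x":0,"y":0,"z":0,"gripper":22},{"ax":0,"ay":0,"az":0,"x":0,"y":0,"z":0,"gripper":30},{"ax":0,"ay":0,"az":0,"x":0,"y":0,"z":0,"gripper":40},{"ax":0,"ay":0,"az":0,"x":0,"y":0,"z":0,"gripper":40},{"ax":0,"ay":0,"az":0,"x":0,"y":0,"z":0,"gripper":40},{"ax":0,"ay":0,"az":0,"x":0,"y":0,"z":0,"gripper":40},{"ax":0,"ay":0,"az":0,"x":0,"y":0,"z":0,"gripper":40}])

```text
time: 17.85
tcp_pos: [0.5681, -0.0278, 0.1876]
tcp_rot: [0.59, 1.569, -0.624]
force: [-0.3, 0.5, -0.6]
finger_gap: 0.47
```

```bash
python3 st.py; python3 - <<'E'
from rig import viewer
import cv2
c=viewer.camera("wrist");im=c["image"]; cv2.imwrite("pics/w4.png",im)
E
```

```text
t 17.85 q [-0.0485  0.3725  0.0153  1.2124 -0.0008  1.1656] tcp [ 0.5681 -0.0278  0.1876] yang 20.440682701727354 xax [ 0.0012 -0.0008 -1.    ] F [-0.2733  0.5196 -0.5521] T [ 0.0347 -0.0365 -0.0155] gap 0.4696454979385971
to centre in tool mm [-0.0003  0.3716 -0.489 ]
```

View pics/w4.png

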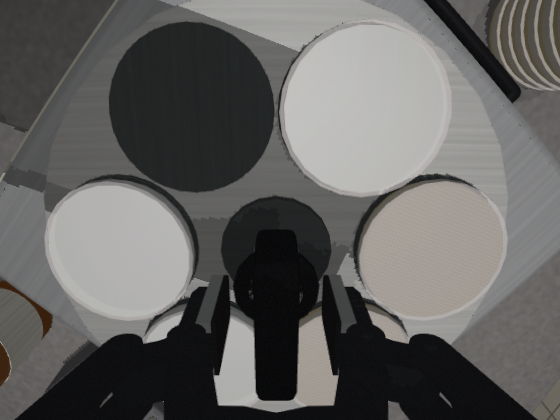

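The bar at about (276,315) is still nearly upright between the pads after letting go. I'll compare the dish positions with the gripped picture to get the residual turn.

```bash
python3 - <<'E'
from rig import viewer
from h import *
c=viewer.camera("wrist"); 
C0=None
def dishes(f):
    g=cv2.imread(f).max(2); out=[]
    m=cv2.inRange(g,195,255)
    m=cv2.morphologyEx(m,cv2.MORPH_OPEN,np.ones((9,9)))
    cs,_=cv2.findContours(m,cv2.RETR_EXTERNAL,cv2.CHAIN_APPROX_NONE)
    for k in cs:
        if cv2.contourArea(k)>4000:
            (e,ax,an)=cv2.fitEllipse(k); out.append((e,ax,cv2.contourArea(k)))
    return out
for f in ("pics/wrist3.png","pics/w4.png"):
    for e,ax,a in dishes(f):
        P=onplane(c,[e],.131)[0]; print(f,np.round(e,1),np.round(ax,1),P, np.degrees(np.arctan2(P[1]+.0277,P[0]-.568)))
E
python3 - <<'E'
from rig import viewer
from h import *
c=viewer.camera("wrist")
for f in ("pics/wrist2.png","pics/wrist3.png","pics/w4.png"):
    g=cv2.medianBlur(cv2.cvtColor(cv2.imread(f),cv2.COLOR_BGR2GRAY),3)
    print(f,[int(g[y,x]) for x,y in ((120,250),(365,100),(430,250),(190,60))])
    h=cv2.HoughCircles(g,cv2.HOUGH_GRADIENT_ALT,1,60,param1=100,param2=.6,minRadius=60,maxRadius=95)
    if h is None: print(None);continue
    for x,y,r in h[0]:
        P=onplane(c,[(x,y)],.131)[0]; print(np.round((x,y,r),1),np.round(np.degrees(np.arctan2(P[1]+.0277,P[0]-.568)),2))
E
```

```text
pics/wrist2.png [175, 183, 156, 34]
[361. 103.  87.] 82.7
[434.  261.   79.5] 18.85
[109.  253.   77.5] -161.13
[189.  103.   85.9] 136.44
[109.  253.   66.7] -161.13
[267.  265.   65.9] -103.06
pics/wrist3.png [174, 183, 153, 34]
[367.  106.   86.4] 80.66
[115. 254.  79.] -160.81
[430.  257.   73.9] 20.43
[115.  254.   68.1] -160.81
[193. 111.  85.] 136.51
pics/w4.png [179, 187, 159, 36]
[363.  110.   85.2] 81.06
[428.  248.   73.1] 24.09
[119.  250.   73.5] -162.51
[187.  107.   86.2] 137.58
[119. 250.  65.] -162.51
[273.  265.   66.4] -64.42
```

```bash
python3 - <<'E'
from h import *
for f in ("pics/wrist3.png","pics/w4.png"):
    g=cv2.medianBlur(cv2.cvtColor(cv2.imread(f),cv2.COLOR_BGR2GRAY),5)
    # bright dish at (365,100): local threshold; dark dish at (190,107)
    for name,m,seed in (("white",cv2.inRange(g,150,255),(365,100)),("pink",cv2.inRange(g,142,255),(430,220)),("dark",cv2.inRange(g,0,50),(190,60))):
        m=cv2.morphologyEx(m,cv2.MORPH_OPEN,cv2.getStructuringElement(2,(15,15)))
        for k in cv2.findContours(m,0,1)[0]:
            if cv2.pointPolygonTest(k,seed,False)>0:
                h=cv2.convexHull(k); e=cv2.fitEllipse(h); print(f,name,np.round(e[0],1),np.round(e[1],1),cv2.contourArea(k))
    # bar edges below hub rows 340..400
    m=g<45
    for r in (235,245,355,370,385):
        i=np.where(g[r,235:325]<45)[0]+235; print(r,i.min() if len(i) else None,i.max() if len(i) else None)
E
```

```text
pics/wrist3.png white [372.2 109.3] [170.9 183.6] 23441.5
pics/wrist3.png pink [397.7 178.7] [210.9 341.2] 46661.5
pics/wrist3.png dark [198.6 104.3] [142.4 177.5] 18262.5
235 235 324
245 235 324
355 235 324
370 235 324
385 235 324
pics/w4.png white [347.8 143. ] [257.5 425.6] 49800.5
pics/w4.png pink [349.7 141.8] [254.1 432.5] 52064.0
pics/w4.png dark [191.2 106.5] [162.3 171.5] 21651.0
235 235 324
245 235 324
355 255 296
370 256 296
385 256 295
```

```bash
python3 - <<'E'
from h import *
for f in ("pics/wrist3.png","pics/w4.png"):
    g=cv2.medianBlur(cv2.cvtColor(cv2.imread(f),cv2.COLOR_BGR2GRAY),3)
    for r in (225,232,236,240,244,350,360,380,390): print(f[-5],r,g[r,246:308:2])
E
```

```text
3 225 [29 29 29 29 29 29 29 29 28 29 29 29 29 29 29 29 29 29 29 29 36 36 36 37
 37 36 36 37 37 37 37]
3 232 [28 28 28 28 28 28 23 14 12  9  9  9 10 12 10 10 10 10  9 10 10 10 18 24
 28 29 29 28 28 29 29]
3 236 [29 28 28 28 29 18 10  8  8  9  9  9  9  8  9  7  8 10  9  9  9  9 10  9
 15 28 28 28 28 28 28]
3 240 [28 28 28 28 27  9  8  8  8  8 10 10  9  9  8  9  9 10  8  8  8  9  9  8
  8 28 28 28 28 28 28]
3 244 [28 29 29 29 25  9  9  9  9  9 10  9  8  8  8  8 10  8  9  9  9  9  9  8
 10 22 28 29 29 29 28]
3 350 [ 14  12  85 149   8   9  10  10   9  10  10   9   8  10  10  10  10  10
  10  10   9   9   9   8   8  37 153 144  12  13  15]
3 360 [ 14  14 152 150  10  10   9   9   9   9   9   9   9   9   9   9   9   9
   9  10  10   9   9   9   9  58 152 152  69  13  15]
3 380 [171 171 171 170  34   8   9   9   9   9   9  10   9   9   9   8   9   8
   9   9  10   9   9   9  10  99 153 153 151 153 152]
3 390 [170 170 170 170  66   9   8   9   9   9   9   9  10  10  10   8   8  10
   9   8   8  10  10   9  10 132 151 152 152 150 152]
4 225 [30 30 30 30 30 29 30 29 30 30 30 30 30 30 30 30 30 
[... 283 characters left out ...]
0  9  9  9  9 10 10 10  9 10  9  9 10 10  9
  8 17 36 36 36 36 36]
4 244 [30 30 30 30 30 10 10  9  9 10 10  9 10  9  9  9 10  9  9  9 10 10  9  9
 10 11 30 31 32 30 30]
4 350 [177 177 178 177 115  11  10  10  10  10  10  10   9   9  10  10  10   9
  10  10  10   9   9   9   9   9 106 158 157 158 158]
4 360 [176 176 176 177 133  11  10  10  10  10   9   9  10   9  10   9  10  10
  10  11  11   9   9  10  10  10 133 158 158 158 157]
4 380 [176 175 175 175 174  10  10   9   9   9   9   9  10  11  10  10   9   9
   8   9   9   8  10  10  10  27 155 157 158 157 157]
4 390 [174 174 174 175 175  36   9  10  10   9  10   9  10   9   8  10  10   9
   9   9   9   9   9  10   9  52 155 157 156 155 155]
```

The bar edges match the gripped picture to within about 0.5°: mid-line 275.8 at both row 240 and row 380. It is centred, so I'll re-grip more firmly.

Request:
apply_moves(moves=[{"ax":0,"ay":0,"az":0,"x":0,"y":0,"z":0,"gripper":30},{"ax":0,"ay":0,"az":0,"x":0,"y":0,"z":0,"gripper":22},{"ax":0,"ay":0,"az":0,"x":0,"y":0,"z":0,"gripper":18},{"ax":0,"ay":0,"az":0,"x":0,"y":0,"z":0,"gripper":14},{"ax":0,"ay":0,"az":0,"x":0,"y":0,"z":0,"gripper":10},{"ax":0,"ay":0,"az":0,"x":0,"y":0,"z":0,"gripper":5},{"ax":0,"ay":0,"az":0,"x":0,"y":0,"z":0,"gripper":5},{"ax":0,"ay":0,"az":0,"x":0,"y":0,"z":0,"gripper":5}], grip_force=60)

```text
time: 19.0
tcp_pos: [0.5682, -0.0278, 0.1878]
tcp_rot: [0.721, 1.569, -0.493]
force: [-0.5, -0.0, 5.7]
finger_gap: 0.175
```

```bash
python3 st.py
```

```text
t 19.0 q [-0.0485  0.3723  0.0155  1.2124 -0.0008  1.1656] tcp [ 0.5682 -0.0278  0.1878] yang 20.43915159753722 xax [ 0.0016 -0.0008 -1.    ] F [-0.4522 -0.0026  5.6669] T [-0.002   0.1692  0.0607] gap 0.17518314824934877
to centre in tool mm [-0.0004  0.2699 -0.5415]
```

Request:
apply_moves(moves=[{"ax":0,"ay":0,"az":0,"x":0.2,"y":0,"z":0,"gripper":5},{"ax":0,"ay":0,"az":0,"x":0.4,"y":0,"z":0,"gripper":5},{"ax":0,"ay":0,"az":0,"x":0.6,"y":0,"z":0,"gripper":5},{"ax":0,"ay":0,"az":0,"x":0.8,"y":0,"z":0,"gripper":5},{"ax":0,"ay":0,"az":0,"x":1.0,"y":0,"z":0,"gripper":5},{"ax":0,"ay":0,"az":0,"x":1.2,"y":0,"z":0,"gripper":5},{"ax":0,"ay":0,"az":0,"x":1.4,"y":0,"z":0,"gripper":5},{"ax":0,"ay":0,"az":0,"x":1.6,"y":0,"z":0,"gripper":5}])

```text
time: 20.0
tcp_pos: [0.5682, -0.0278, 0.1863]
tcp_rot: [0.728, 1.569, -0.486]
force: [-0.9, 0.6, 5.9]
finger_gap: 0.179
```

```bash
python3 st.py
```

```text
t 20.0 q [-0.0485  0.3728  0.0125  1.2088 -0.0008  1.1656] tcp [ 0.5682 -0.0278  0.1863] yang 20.440241799346033 xax [ 0.0017 -0.0009 -1.    ] F [-0.8597  0.6145  5.9018] T [0.0471 0.3098 0.0212] gap 0.17913964979458016
to centre in tool mm [-0.0004  0.2677 -0.5331]
```

It moves down at 6 N. Now a small step past the 2 mm stop height.

Request:
apply_moves(moves=[{"ax":0,"ay":0,"az":0,"x":0.2,"y":0,"z":0,"gripper":5},{"ax":0,"ay":0,"az":0,"x":0.4,"y":0,"z":0,"gripper":5},{"ax":0,"ay":0,"az":0,"x":0.6,"y":0,"z":0,"gripper":5},{"ax":0,"ay":0,"az":0,"x":0.7,"y":0,"z":0,"gripper":5},{"ax":0,"ay":0,"az":0,"x":0.8,"y":0,"z":0,"gripper":5},{"ax":0,"ay":0,"az":0,"x":0.9,"y":0,"z":0,"gripper":5},{"ax":0,"ay":0,"az":0,"x":1.0,"y":0,"z":0,"gripper":5},{"ax":0,"ay":0,"az":0,"x":1.0,"y":0,"z":0,"gripper":5}])

```text
time: 21.0
tcp_pos: [0.5683, -0.0278, 0.1855]
tcp_rot: [0.773, 1.569, -0.441]
force: [-1.1, -1.1, 6.2]
finger_gap: 0.176
```

```bash
python3 st.py
```

```text
t 21.0 q [-0.0484  0.3729  0.0107  1.2066 -0.0008  1.1656] tcp [ 0.5683 -0.0278  0.1855] yang 20.443467383440424 xax [ 0.0019 -0.0009 -1.    ] F [-1.084  -1.1086  6.1619] T [ 0.0291  0.3429 -0.0011] gap 0.17646274366125947
to centre in tool mm [-0.0005  0.2258 -0.5397]
```

Request:
apply_moves(moves=[{"ax":0,"ay":0,"az":0,"x":0.3,"y":0,"z":0,"gripper":5},{"ax":0,"ay":0,"az":0,"x":0.5,"y":0,"z":0,"gripper":5},{"ax":0,"ay":0,"az":0,"x":0.7,"y":0,"z":0,"gripper":5},{"ax":0,"ay":0,"az":0,"x":0.9,"y":0,"z":0,"gripper":5},{"ax":0,"ay":0,"az":0,"x":1.0,"y":0,"z":0,"gripper":5},{"ax":0,"ay":0,"az":0,"x":1.1,"y":0,"z":0,"gripper":5},{"ax":0,"ay":0,"az":0,"x":1.2,"y":0,"z":0,"gripper":5},{"ax":0,"ay":0,"az":0,"x":1.2,"y":0,"z":0,"gripper":5}])

```text
time: 22.0
tcp_pos: [0.5683, -0.0278, 0.1845]
tcp_rot: [0.819, 1.569, -0.395]
force: [-1.3, 0.4, 6.3]
finger_gap: 0.177
```

```bash
python3 st.py
```

```text
t 22.0 q [-0.0485  0.3732  0.0084  1.2039 -0.0008  1.1656] tcp [ 0.5683 -0.0278  0.1845] yang 20.439439267304788 xax [ 0.0021 -0.0009 -1.    ] F [-1.3351  0.4372  6.3473] T [-0.0503  0.3641 -0.0197] gap 0.17710574249288485
to centre in tool mm [-0.0004  0.241  -0.5454]
```

It's 3.3 mm down at a steady 6 N, so past the key stop. Continuing.

Request:
apply_moves(moves=[{"ax":0,"ay":0,"az":0,"x":0.4,"y":0,"z":0,"gripper":5},{"ax":0,"ay":0,"az":0,"x":0.8,"y":0,"z":0,"gripper":5},{"ax":0,"ay":0,"az":0,"x":1.2,"y":0,"z":0,"gripper":5},{"ax":0,"ay":0,"az":0,"x":1.6,"y":0,"z":0,"gripper":5},{"ax":0,"ay":0,"az":0,"x":2.0,"y":0,"z":0,"gripper":5},{"ax":0,"ay":0,"az":0,"x":2.3,"y":0,"z":0,"gripper":5},{"ax":0,"ay":0,"az":0,"x":2.5,"y":0,"z":0,"gripper":5},{"ax":0,"ay":0,"az":0,"x":2.5,"y":0,"z":0,"gripper":5}])

```text
time: 23.0
tcp_pos: [0.5682, -0.0278, 0.1822]
tcp_rot: [0.795, 1.568, -0.419]
force: [-1.7, 1.3, 6.4]
finger_gap: 0.179
```

```bash
python3 st.py
```

```text
t 23.0 q [-0.0485  0.374   0.0037  1.1983 -0.0008  1.1656] tcp [ 0.5682 -0.0278  0.1822] yang 20.439110109104192 xax [ 0.0021 -0.0009 -1.    ] F [-1.7193  1.2871  6.3732] T [-0.0189  0.4355  0.0138] gap 0.17896098371736174
to centre in tool mm [-0.0004  0.3032 -0.5611]
```

Request:
apply_moves(moves=[{"ax":0,"ay":0,"az":0,"x":0.3,"y":0,"z":0,"gripper":5},{"ax":0,"ay":0,"az":0,"x":0.6,"y":0,"z":0,"gripper":5},{"ax":0,"ay":0,"az":0,"x":0.9,"y":0,"z":0,"gripper":5},{"ax":0,"ay":0,"az":0,"x":1.2,"y":0,"z":0,"gripper":5},{"ax":0,"ay":0,"az":0,"x":1.5,"y":0,"z":0,"gripper":5},{"ax":0,"ay":0,"az":0,"x":1.8,"y":0,"z":0,"gripper":5},{"ax":0,"ay":0,"az":0,"x":2.0,"y":0,"z":0,"gripper":5},{"ax":0,"ay":0,"az":0,"x":2.0,"y":0,"z":0,"gripper":5}])

```text
time: 24.0
tcp_pos: [0.5682, -0.0278, 0.1804]
tcp_rot: [0.845, 1.568, -0.369]
force: [-1.9, 0.5, 6.3]
finger_gap: 0.182
```

```bash
python3 st.py
```

```text
t 24.0 q [-0.0485  0.3746 -0.0001  1.1937 -0.0008  1.1656] tcp [ 0.5682 -0.0278  0.1804] yang 20.439535630315934 xax [ 0.0024 -0.0009 -1.    ] F [-1.9134  0.4504  6.3288] T [-0.0007  0.4472  0.0095] gap 0.18239287649266275
to centre in tool mm [-0.0004  0.2677 -0.5416]
```

Request:
apply_moves(moves=[{"ax":0,"ay":0,"az":0,"x":0.2,"y":0,"z":0,"gripper":5},{"ax":0,"ay":0,"az":0,"x":0.3,"y":0,"z":0,"gripper":5},{"ax":0,"ay":0,"az":0,"x":0.4,"y":0,"z":0,"gripper":5},{"ax":0,"ay":0,"az":0,"x":0.5,"y":0,"z":0,"gripper":5},{"ax":0,"ay":0,"az":0,"x":0.5,"y":0,"z":0,"gripper":5},{"ax":0,"ay":0,"az":0,"x":0.6,"y":0,"z":0,"gripper":5},{"ax":0,"ay":0,"az":0,"x":0.6,"y":0,"z":0,"gripper":5},{"ax":0,"ay":0,"az":0,"x":0.6,"y":0,"z":0,"gripper":5}])

```text
time: 25.0
tcp_pos: [0.5683, -0.0278, 0.1803]
tcp_rot: [0.898, 1.568, -0.316]
force: [-2.7, 1.0, 11.8]
finger_gap: 0.182
```

```bash
python3 st.py
```

```text
t 25.0 q [-0.0485  0.3743 -0.0007  1.1928 -0.0008  1.1655] tcp [ 0.5683 -0.0278  0.1803] yang 20.441271595807756 xax [ 0.0029 -0.0009 -1.    ] F [-2.7235  0.9766 11.7855] T [0.0422 0.8038 0.0242] gap 0.18226214089677004
to centre in tool mm [-0.0006  0.2222 -0.5732]
```

It has stopped hard at 7.5 mm of travel while gripped, and the force rose to 12 N, so it looks home. I'll relieve the force, open, then raise the tool and check.

Request:
apply_moves(moves=[{"ax":0,"ay":0,"az":0,"x":0,"y":0,"z":0,"gripper":17},{"ax":0,"ay":0,"az":0,"x":0,"y":0,"z":0,"gripper":20},{"ax":0,"ay":0,"az":0,"x":0,"y":0,"z":0,"gripper":30},{"ax":0,"ay":0,"az":0,"x":0,"y":0,"z":0,"gripper":45},{"ax":0,"ay":0,"az":0,"x":0,"y":0,"z":0,"gripper":55},{"ax":0,"ay":0,"az":0,"x":0,"y":0,"z":0,"gripper":55},{"ax":0,"ay":0,"az":0,"x":0,"y":0,"z":0,"gripper":55},{"ax":0,"ay":0,"az":0,"x":0,"y":0,"z":0,"gripper":55}])

```text
time: 26.0
tcp_pos: [0.5683, -0.0278, 0.1803]
tcp_rot: [0.909, 1.568, -0.305]
force: [0.1, 0.1, 0.3]
finger_gap: 0.643
```

```bash
python3 st.py; python3 -c "
from rig import viewer
import cv2
cv2.imwrite('pics/w5.png',viewer.camera('wrist')['image'])"
```

```text
t 26.0 q [-0.0485  0.3743 -0.0007  1.1928 -0.0008  1.1656] tcp [ 0.5683 -0.0278  0.1803] yang 20.43735687809288 xax [ 0.003  -0.0009 -1.    ] F [0.1195 0.0864 0.2574] T [ 0.0067  0.0285 -0.0137] gap 0.6432607114916893
to centre in tool mm [-0.0006  0.2028 -0.5971]
```

View pics/w5.png

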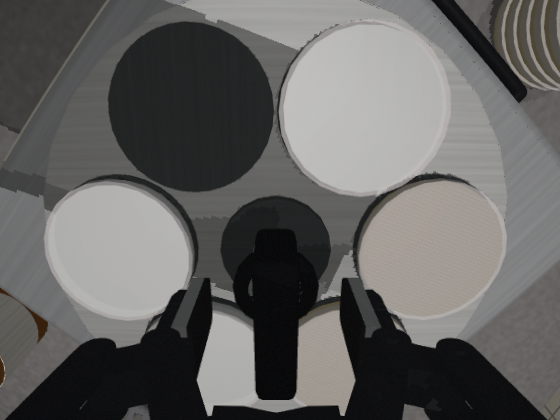

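The carousel looks the same size and sits in the same place in the wrist frame as before pressing, for example the dark dish at (191,107). So it went down with the tool. Both pads are clear of the bar, so I'll retreat straight up.

Request:
apply_moves(moves=[{"ax":0,"ay":0,"az":0,"x":-3,"y":0,"z":0,"gripper":70},{"ax":0,"ay":0,"az":0,"x":-10,"y":0,"z":0,"gripper":80},{"ax":0,"ay":0,"az":0,"x":-22,"y":0,"z":0,"gripper":80},{"ax":0,"ay":0,"az":0,"x":-38,"y":0,"z":0,"gripper":80},{"ax":0,"ay":0,"az":0,"x":-55,"y":0,"z":0,"gripper":80},{"ax":0,"ay":0,"az":0,"x":-70,"y":0,"z":0,"gripper":80},{"ax":0,"ay":0,"az":0,"x":-80,"y":0,"z":0,"gripper":80},{"ax":0,"ay":0,"az":0,"x":-80,"y":0,"z":0,"gripper":80}])

```text
time: 27.05
tcp_pos: [0.5684, -0.0278, 0.261]
tcp_rot: [0.962, 1.567, -0.252]
force: [0.5, 0.3, -0.0]
finger_gap: 0.936
```

```bash
python3 st.py; python3 -c "
from rig import viewer
import cv2,numpy as np
a=viewer.camera('scene')['image']; z=lambda i:cv2.resize(i[100:270,185:325],None,fx=2.8,fy=2.8,interpolation=2)
cv2.imwrite('pics/s6.png',np.hstack([z(cv2.imread('pics/scene0.png')),z(a)]))"
```

```text
t 27.05 q [-0.0484  0.3547  0.175   1.3871 -0.0008  1.1656] tcp [ 0.5684 -0.0278  0.261 ] yang 20.441937439687376 xax [ 0.0041 -0.001  -1.    ] F [ 0.4822  0.3479 -0.0102] T [-0.0294 -0.0137 -0.02  ] gap 0.9358824106156794
to centre in tool mm [-0.0011  0.0906 -0.5701]
```

View pics/s6.png

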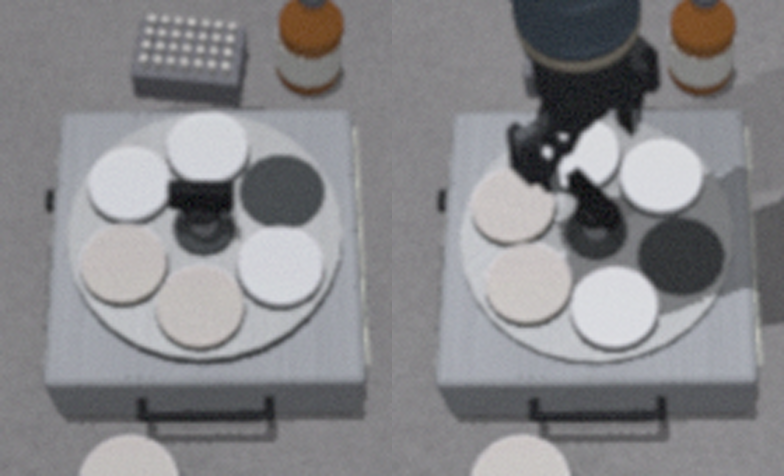

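Before (left) and after (right): the disc rim sits closer to the box, with a thinner dark gap at its lower edge near (600,360). The bottle and dish stack are in the same places, and the gripper is clear of the bar. Handing in.

```bash
python3 -c "
from rig import env
print(env.hand_in())"; python3 st.py
```

```text
the job is handed in; nothing more can be done
None
the job is handed in; nothing more can be done
```

The carousel is on its drive key and let go, and I handed the job in at about 27 s. I had no reading of the lift joint itself, so "fully home" rests on the tool travel and forces below.

- **Finding the slot:** I gripped the bar and turned it clockwise at about 5° a second. The drag was about +0.1 N m, then dipped to -0.17 N m at 40° and crossed zero at about 44–45°, and I stopped at about 46°. I let go there so it could centre itself, and the picture showed no visible turn afterwards (within about 0.5°).
- **Pressing home:** I gripped again and pressed down in small steps at a steady 6 N. It went past the 2 mm stop height without a jump in force. It stopped hard at 7.5 mm of measured tool travel, with about 12 N at the end, well under the 25 N limit.
- **Last checks:**
    - The wrist picture shows the carousel moved down with the tool.
    - The scene picture shows the disc lower, the bottle and dish stack unmoved and the gripper clear.
    - The arm hides the tip box in that last picture, though the path never went near it.
    - The tool force is about 0 N, with the gripper open 80 mm above the grip.
- **What disagreed:** The 7.5 mm is short of the nominal 8 mm. I think the grip's preload took up the rest before I started counting, but I did not check that. The camera estimates of the knob centre differed by up to 5 mm, so I took a middle value and corrected it from the forces while turning. Circle fits on the dishes were too noisy to use, so I judged the centring from the bar edges.

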